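Clip the soap away in the bail-top canister

TASK

Put the bar of soap from the wooden soap saver into the open canister, close the canister's wooden lid, then swing the wire bail up from the front and right over the hump on the lid until it snaps into the groove behind and clamps the lid down. Let go, and leave the bottle, the scrubber and the mirror where they stand.

Things in the scene. Friction and masses are not known exactly. Their poses are not given: they have to be found in the camera images.
- shelf: Stainless shelf, 190 x 600 mm, fixed to a tiled upstand 120 mm high whose front face is at world x = 0.69 m. The tray's top is 50 mm above the work surface, with a lip 12 mm high all round. Origin: on the work surface under the tray's centre.
- canister: White ceramic canister, 76 mm along its x, 96 mm along its y, walls 80 mm high and 5 mm thick (opening 66 x 86 mm, inner floor 5 mm up), 5 mm black gasket on the rim; firmly fixed on the tray. Origin: centre of its underside. z up; x from the bail's side (front) to the lid's hinge (back); y along the hinge.
- lid_hinge (a point): Middle of the lid's hinge line, which runs along the canister's y at x = +40, z = 84 mm in the canister's frame. The wooden lid plate is 10 mm thick (its underside level with this line when closed) and 92 mm wide, and reaches from the hinge to 76 mm from it.
- lid (a joint): Angle of the lid: 0 = lying closed on the gasket, positive = open (1.57 upright, more = leaning back; limit 2.2). Starts at 1.85 to 2.1; the stiff hinge (0.09 N m) holds it at any angle. The springy gasket lets it go below 0 when pressed: about -0.07 as the bail passes the hump, about -0.025 when clamped.
- lid_edge (a point): Middle of the lid's free edge (farthest from the hinge), at mid thickness, 76 mm from the hinge line.
- lid_hump (a point): Crest of the hump on the lid's upper side, 40 mm from the hinge line, 18 mm above the plate's upper face. The hump is a round wooden bar across the lid, 14 mm in radius, 68 mm long. Behind it, towards the hinge, is a flat seat 15 mm above that face: the valley between hump and seat is the groove for the bail's crossbar.
- bail_pivot (a point): Middle of the bail's pivot line, which runs along the canister's y at x = 0, z = 50 mm in the canister's frame. The bail is a U of 4 mm steel wire, 108 mm wide, its crossbar 61 mm from this line; a wire stem carries a barrel-shaped grip 32 mm farther out.
- bail (a joint): Angle of the bail: 0 = straight up, on the hump's crest; negative = to the front (-1.57 level, limit -1.75); positive = past the crest (limit 0.32). Starts at -1.6 to -1.25, stays where left. Free until the hump at -0.17, then about 7 N at the grip; past +0.05 it snaps into the groove, resting at about 0.14. Close the lid first: they block each other.
- bail_grip (a point): Centre of the bail's wooden grip, a barrel 16 mm in diameter and 30 mm long that lies along the canister's y, 93 mm from the pivot line. Pinched by its two ends (along the canister's y) it can turn between the fingers, so the tool may stay upright all the way.
- soap: Cream bar of soap, 48 mm along its x, 32 mm along its y, 24 mm high, about 50 g, lying flat on the soap saver. Origin: centre of its underside.
- saver: Wooden slatted soap saver, about 100 x 80 mm, 20 mm high, fixed on the shelf. Origin: centre of its underside; it stands on the tray.
- bottle: Bystander: frosted glass bottle with a twist cap, 52 mm in diameter, 150 mm high, standing loose at one end of the shelf (towards +y). Origin: centre of its underside.
- scrubber: Bystander: grey hard-silicone scrubber, a disc 68 mm in diameter with a stub grip on top, 52 mm high, loose at the other end of the shelf (towards -y). Origin: centre of its underside.
- mirror: Bystander: small round chrome mirror on a foot, 108 mm high, standing loose on the tiled upstand behind the shelf. Origin: centre of its underside.

How it is judged (in metres and radians):
On the way, in this order (a step that is already met when the one before it is completed fails the run):
1. the soap lies inside the canister, let go (x of soap in the frame of canister between -0.034 and 0.034 m and y of soap in the frame of canister between -0.044 and 0.044 m and z of soap in the frame of canister between 0 and 0.06 m and contact force between the fingers and soap below 0.1 N), for 0.2 s.
2. the lid is closed on the gasket with the bail still in front of the hump (value of joint lid below 0.05 rad and value of joint bail below -0.1 rad), for 0.2 s.
At the end, for the whole second after the job is handed in: The soap is inside the canister and at rest, the lid is closed and pressed into the gasket (lid joint below -0.01), and the bail rests past dead centre in the groove behind the hump (bail joint above 0.08), all still (x of soap in the frame of canister between -0.034 and 0.034 m and y of soap in the frame of canister between -0.044 and 0.044 m and z of soap in the frame of canister between 0 and 0.06 m and value of joint lid below -0.01 rad and value of joint bail above 0.08 rad and velocity of joint bail between -0.1 and 0.1 rad/s and velocity of joint lid between -0.1 and 0.1 rad/s and linear speed of soap below 0.03 m/s); the robot touches nothing.
It fails at once if the bottle is shifted by more than 40 mm or tipped over (distance of bottle from where it was at the start of the episode above 0.04 m or angle between bottle's own z axis and vertical above 0.4 rad).
It fails at once if the scrubber is shifted by more than 40 mm or tipped over (distance of scrubber from where it was at the start of the episode above 0.04 m or angle between scrubber's own z axis and vertical above 0.4 rad).
It fails at once if the mirror is shifted by more than 40 mm or tipped over (distance of mirror from where it was at the start of the episode above 0.04 m or angle between mirror's own z axis and vertical above 0.4 rad).
It also fails if it takes over 58 s, if anything falls off the work surface, if the arm or the gripper's body presses on something with over 40 N, if the wrist force passes 120 N, or if a joint passes its speed limit or range.

ROBOT

A 7-joint arm with a two-finger parallel gripper is mounted at the origin on the work surface. World frame = base frame: x ahead of the robot, y to its left, z up, the work surface at z = 0. Lengths are in mm, angles in rad, forces in N, time in s.
With the tool pointing down it reaches from about 400 to 900 mm from the base axis. Payload 5.5 kg.
Tool frame: the origin (TCP) lies midway between the tips of the shut fingers; the grasp point (between the pads) lies 19 mm behind it; z points along the fingers, y is the line along which they close (so a half turn about z gives the same grasp; the last joint's range is limited). The gripper opens to 85 mm and grips with 20 to 120 N. Pads are 22 mm wide; open, the fingers measure 114 mm over their backs; the gripper's body (76 mm by 85 mm) begins 54 mm behind the grasp point. The pads swing forward as they close: fully open they stand 13 mm farther back than shut.
Start: joints at [-0.864, 0.501, -0.427, 1.55, 0.221, 1.138, -0.21], TCP at [279.057, 587.049, 231.31] pointing down, gripper open.
Joint ranges: [-2.88, 2.88], [-0.31, 2.03], [-1.54, 1.56], [0.2, 2.42], [-1.41, 4.55], [0.19, 2.02], [-2.57, 2.57]. Speed limits (rad/s): [2.57, 2.57, 3.14, 3.14, 3.14, 3.14, 3.14].

INTERFACE

Orientations are given as [roll, pitch, yaw] about the fixed x, y, z axes, in that order (R = Rz(yaw) Ry(pitch) Rx(roll)).
In Python, from workcell import r gives the robot as it stands.
- The arm moves only by the shell command python3 nudge.py 'ROWS' [FORCE]. ROWS is a JSON list of rows, 1 to 10 of them, each written [opening, [dx, dy, dz], turn]: the finger opening in mm, then dx, dy, dz in units of 20 mm, then a turn about the tool's z in units of 0.2 rad; each row is the pose to reach, as a shift and turn from the pose commanded when the command began, along the tool's axes at that moment; what a row does not reach only later rows make up. A row lasts 1/8 s, in which the tool goes at most 62.5 mm and 0.188 rad, less where a joint would pass 70% of its speed; a pose out of reach is approached as far as the arm can. The fingers move at their own pace and stop on an object; FORCE is the grip in N (left out, the last holds). Time passes only in rows, so rows that do not move let the fingers close. It prints the time, the measured TCP pose, the force, the opening and the grip force at its end. Input that does not fit is refused with a message, and nothing moves.
- r.get_obs(): the state, without advancing time (a new reading comes with each control period).
- r.grab_frame(name): name is "scene" or "top"; returns the picture (480x640x3 uint8, red, green, blue); there is no depth.
- r.camera_info(name): a dict with "K" (3x3 intrinsics, pixels), "world_from_camera" (4x4, takes a point from camera to world coordinates). Camera axes: x right, y down, z forward; pixel columns grow to the right and rows downward; lengths in mm; the calibration is good to about 2 mm. A picture is of the moment at which its call begins. camera_info takes no time and is no camera call.
- r.finish_job(): hands the job in; it is judged then, once.
The state is a dict: "time": time; "joint_positions": joint angles; "qvel": joint speeds; "effort": joint torques, N m; "tool_pos": TCP position; "ee_rot": TCP orientation; "wrist_force": force on the tool from outside, world axes, zero at the start; "wrist_torque": the same for the moment, N m; "grip_width": finger opening in mm; "grip_force": force on a finger pad.
Only numpy, scipy, OpenCV 4.12 (cv2) and the standard library are available. Lean on these libraries where they do the work, as an engineer would, in place of code of your own. Each camera call takes 0.05 s, during which the arm holds its last target. There are 200 camera calls.

## Working session

There is one attempt and no reset: what is moved stays moved. The work goes in short steps, Python scripts to look and compute and a shell command to move; the robot and the scene stay as the last step left them, time stands still between calls to the robot, and variables do not carry over. Pictures are saved under pics/ and viewed, at most 10 in all, crops included, and the job is handed in when it is done.

```bash
ls; mkdir -p pics; python3 - <<'E'
from workcell import r
import cv2,numpy as np
np.set_printoptions(suppress=True,precision=4)
for n in("scene","top"):
    im=r.grab_frame(n); cv2.imwrite(f"pics/{n}0.png",im[:,:,::-1]); c=r.camera_info(n); print(n,np.array(c["K"]),np.array(c["world_from_camera"]))
o=r.get_obs(); print(o["time"],o["tool_pos"],o["ee_rot"],o["grip_width"])
E
```

```text
nudge.py
pics
workcell.py
scene [[500.8944   0.     315.5207]
 [  0.     500.8944 242.74  ]
 [  0.       0.       1.    ]] [[   0.0212    0.5703   -0.8211 1500.3057]
 [   0.9997   -0.0027    0.024   -37.5099]
 [   0.0115   -0.8214   -0.5702  722.122 ]
 [   0.        0.        0.        1.    ]]
top [[561.4274   0.     328.4082]
 [  0.     561.4274 239.3549]
 [  0.       0.       1.    ]] [[   0.014    -0.9903    0.1381  495.0123]
 [  -0.9999   -0.0132    0.0064   -2.2104]
 [  -0.0045   -0.1382   -0.9904 1175.9922]
 [   0.        0.        0.        1.    ]]
0.1 [278.8443 586.4468 230.3556] [-3.1398 -0.0001  2.6978] 85.85066947436823
```

View pics/scene0.png

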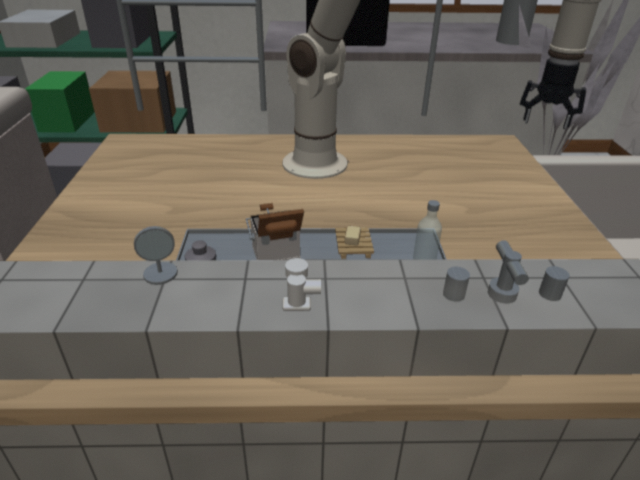

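View pics/top0.png

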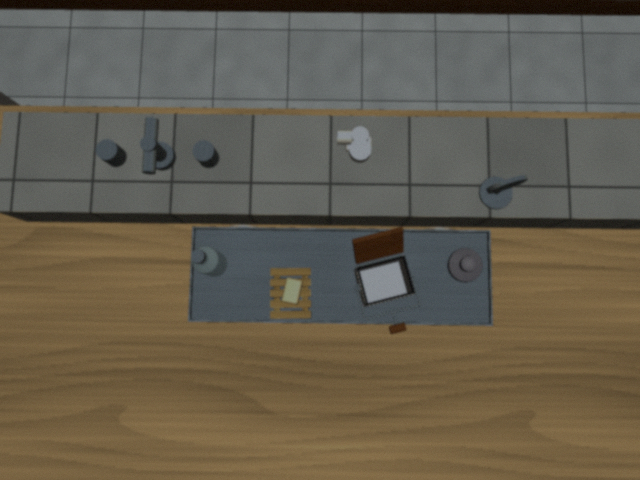

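The scene view (from behind) shows the lid at about (280,220) and the soap at about (353,236). The top view shows the soap at about (292,290), the canister opening at about (384,281) and the grip at about (398,328). I'll enlarge both.

```bash
python3 - <<'E'
import cv2,numpy as np
a=cv2.imread("pics/top0.png")[215:340,255:425]; b=cv2.imread("pics/scene0.png")[195:265,235:385]
a=cv2.resize(a,None,fx=4,fy=4,interpolation=cv2.INTER_CUBIC); b=cv2.resize(b,None,fx=5,fy=5,interpolation=cv2.INTER_CUBIC)
cv2.imwrite("pics/ta.png",cv2.convertScaleAbs(a,alpha=1.5)); cv2.imwrite("pics/sb.png",cv2.convertScaleAbs(b,alpha=1.5))
E
```

```text
(no output)
```

View pics/ta.png

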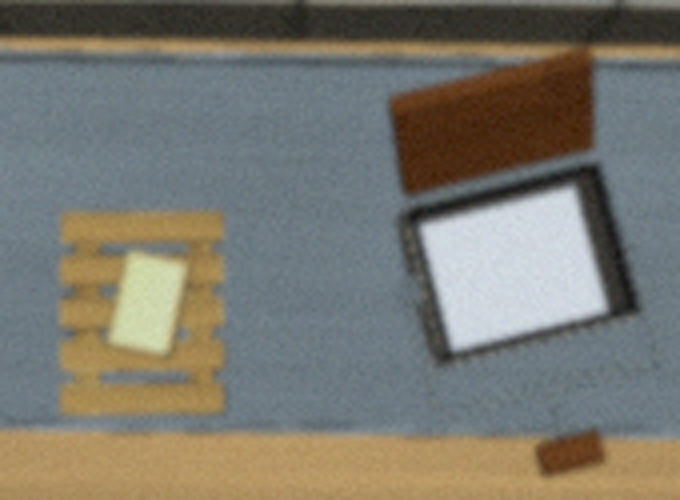

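View pics/sb.png

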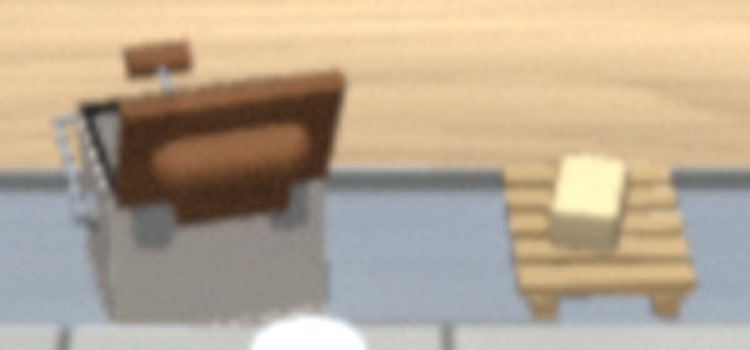

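The crops are clear. In the top crop, the gasket corners are (402,214), (598,165), (637,310) and (438,362), and the lid's far edge runs (390,98)–(588,48). In the scene crop, the lid edge runs (120,100)–(342,73), the front rim corner is at (83,105), the grip at (157,58) and the soap top at (590,183).

```bash
cat > h.py <<'E'
from workcell import r
import cv2,numpy as np
np.set_printoptions(suppress=True,precision=2)
def ray(n,p):
    c=r.camera_info(n); M=np.array(c["world_from_camera"]); d=M[:3,:3]@np.linalg.inv(np.array(c["K"]))@[p[0],p[1],1]
    return M[:3,3],d/np.linalg.norm(d)
def plane(n,p,z):
    o,d=ray(n,p); return o+d*(z-o[2])/d[2]
def tri(pt,ps):
    (o1,d1),(o2,d2)=ray("top",pt),ray("scene",ps)
    s=np.linalg.lstsq(np.c_[d1,-d2],o2-o1,rcond=None)[0]; a,b=o1+s[0]*d1,o2+s[1]*d2
    return (a+b)/2,np.linalg.norm(a-b)
def proj(n,P):
    c=r.camera_info(n); q=np.array(c["K"])@(np.linalg.inv(np.array(c["world_from_camera"]))@np.r_[P,1])[:3]; return q[:2]/q[2]
T=lambda x,y:(np.array([x,y])+.5)/4-.5+[255,215]
S=lambda x,y:(np.array([x,y])+.5)/5-.5+[235,195]
E
python3 - <<'E'
from h import *
t=cv2.imread("pics/top0.png")[215:340,255:425]; s=cv2.imread("pics/scene0.png")[195:265,235:385]
def blobs(i,f):
    m=f(*[c.astype(int) for c in cv2.split(i)]).astype(np.uint8)
    n,l,st,ce=cv2.connectedComponentsWithStats(m); return m,l,[(k,st[k,:5].tolist(),ce[k].round(1).tolist()) for k in range(1,n) if st[k,4]>15]
dark=lambda b,g,rr:(rr-b>30)&(rr<130)
soap=lambda b,g,rr:(rr-b>20)&(g>rr-18)&(g>125)
for nm,i,f in(("top dark",t,dark),("top soap",t,soap),("sc dark",s,dark),("sc soap",s,soap)):
    m,l,B=blobs(i,f); print(nm,B)
    if nm=="top soap" or nm=="top dark":
        for k,st,ce in B:
            c=cv2.findContours((l==k).astype(np.uint8),0,1)[0][0]; print(k,cv2.minAreaRect(c))
print("lid edge +y",tri(T(390,98),S(342,73)),"-y",tri(T(588,48),S(120,100)))
print("rim front -y",tri(T(637,310),S(83,105)))
print("grip",tri(T(571,453),S(157,58)),"soap",tri(T(147,303),S(590,183)))
C=[plane("top",T(*p),135) for p in((402,214),(598,165),(637,310),(438,362))]
C=np.array(C);print("rim",C,C.mean(0),[np.linalg.norm(C[i]-C[i-1]) for i in range(4)])
v=(C[0]+C[1]-C[2]-C[3]);print("yaw can x",np.arctan2(v[1],v[0]), np.arctan2(*( (C[0]+C[3]-C[1]-C[2])[[1,0]]))-np.pi/2)
Q=np.array([plane("top",T(*p),94) for p in((128,252),(188,262),(165,355),(107,343))]);print("soap",Q,Q.mean(0),[np.linalg.norm(Q[i]-Q[i-1]) for i in range(4)])
v=(Q[0]+Q[1]-Q[2]-Q[3]);print("soap yaw",np.arctan2(v[1],v[0]))
E
cat >> h.py <<'E'
from scipy.spatial.transform import Rotation as Ro
CAN=np.array([565.5,-101.5,50]); CY=0.255
def can(x,y,z): return CAN+Ro.from_euler("z",CY).apply([x,y,z])
def go(p,yaw):
    o=r.get_obs(); R=Ro.from_euler("xyz",o["ee_rot"]); d=R.inv().apply(np.array(p)-o["tool_pos"])
    a=(o["ee_rot"][2]-yaw+np.pi)%(2*np.pi)-np.pi
    print("t",o["time"],"pos",np.array(o["tool_pos"]),"yaw",o["ee_rot"][2],"-> d",d,"turn %.3f"%a,"F",np.array(o["wrist_force"]))
E
python3 -c "
from h import *
go([546,74.6,180],2.929);go([546,74.6,71],2.929)
go(can(0,0,150),3.397)"
```

```text
t 0.1 pos [278.84 586.45 230.36] yaw 2.6978439145253033 -> d [-461.04 -347.49   50.94] turn -0.231 F [ 0.07 -0.07  0.17]
t 0.1 pos [278.84 586.45 230.36] yaw 2.6978439145253033 -> d [-461.04 -347.29  159.94] turn -0.231 F [ 0.07 -0.07  0.17]
t 0.1 pos [278.84 586.45 230.36] yaw 2.6978439145253033 -> d [-554.25 -498.19   31.2 ] turn -0.699 F [ 0.07 -0.07  0.17]
```

The manual's scale: shifts go in units of 20 mm and turns go in units of 0.2 rad. Converting my numbers, -461 mm is -23.05, -440 mm is -22, -0.231 rad is -1.155.

```bash
python3 nudge.py '[[70, [-4.6, -3.45, 0], -0.25], [70, [-7.5, -5.65, 0], -0.5], [70, [-10, -7.55, 0], -0.75], [70, [-12.5, -9.4, 0], -1], [70, [-15, -11.3, 0], -1.155], [70, [-17.5, -13.2, 0.5], -1.155], [70, [-20, -15.05, 1], -1.155], [70, [-22, -16.6, 2], -1.155], [70, [-23.05, -17.35, 2.55], -1.155], [70, [-23.05, -17.35, 2.55], -1.155]]' 30; python3 nudge.py '[[70, [0, 0, 0], 0], [70, [0, 0, 0], 0]]'; python3 -c "
from h import *
go([546,74.6,71],2.929)"
```

```text
time: 1.35
tool_pos: [546.8, 70.4, 178.6]
ee_rot: [-3.139, -0.002, 2.922]
wrist_force: [-0.3, -0.5, 0.5]
grip_width: 70.0
grip_force: 0.0
time: 1.6
tool_pos: [545.8, 78.2, 180.6]
ee_rot: [3.14, -0.0, 2.932]
wrist_force: [-0.8, 0.5, -0.9]
grip_width: 69.7
grip_force: 0.0
t 1.6 pos [545.8   78.23 180.57] yaw 2.9316663329299244 -> d [ -1.    -3.65 109.57] turn 0.003 F [-0.82  0.52 -0.92]
```

```bash
python3 nudge.py '[[70, [0, 0, 0], 0], [70, [0, 0, 0], 0], [70, [0, 0, 0], 0], [70, [0, 0, 0], 0]]' >/dev/null; python3 -c "
from h import *
go([546,74.6,71],2.929)"
```

```text
t 2.1 pos [546.41  75.9  180.4 ] yaw 2.929088779748174 -> d [  0.15  -1.36 109.4 ] turn 0.000 F [ 0.16 -1.2  -0.44]
```

```bash
python3 nudge.py '[[60, [0, -0.05, 2], 0], [60, [0, -0.05, 3.75], 0], [60, [0, -0.05, 4.75], 0], [60, [0, -0.05, 5.45], 0], [60, [0, -0.05, 5.45], 0], [60, [0, -0.05, 5.45], 0], [60, [0, -0.05, 5.45], 0]]'; python3 nudge.py '[[20, [0, 0, 0], 0], [20, [0, 0, 0], 0], [20, [0, 0, 0], 0], [20, [0, 0, 0], 0], [20, [0, 0, 0], 0], [20, [0, 0, 0], 0]]' 30
```

```text
time: 2.98
tool_pos: [547.1, 74.9, 72.3]
ee_rot: [3.141, 0.002, 2.929]
wrist_force: [-0.4, -0.8, -0.3]
grip_width: 60.1
grip_force: 0.0
time: 3.72
tool_pos: [546.7, 74.8, 71.9]
ee_rot: [3.141, 0.001, 2.929]
wrist_force: [-0.5, 0.4, 5.8]
grip_width: 31.8
grip_force: 31.4
```

To row units: -120 mm is -6, -110 mm is -5.5.

```bash
python3 nudge.py '[[20, [0, 0, -1.5], 0], [20, [0, 0, -3.5], 0], [20, [0, 0, -5.5], 0], [20, [0, 0, -6], 0], [20, [0, 0, -6], 0], [20, [0, 0, -6], 0]]'; python3 -c "
from h import *
go(can(-2,0,140),3.397)"
```

```text
time: 4.47
tool_pos: [545.0, 74.5, 189.6]
ee_rot: [-3.141, -0.003, 2.929]
wrist_force: [0.3, 0.5, 0.6]
grip_width: 31.2
grip_force: 30.7
t 4.475 pos [544.98  74.49 189.57] yaw 2.92877910350751 -> d [ -55.44 -168.59   -0.42] turn -0.468 F [0.28 0.46 0.63]
```

To row units: -168.5 mm is -8.425, -126 mm is -6.3, -0.468 rad is -2.34.

```bash
python3 nudge.py '[[20, [-0.7, -2.1, 0], -0.6], [20, [-1.4, -4.2, 0], -1.2], [20, [-2.1, -6.3, 0], -1.8], [20, [-2.75, -8.425, 0], -2.34], [20, [-2.75, -8.425, 0], -2.34], [20, [-2.75, -8.425, 0], -2.34], [20, [-2.75, -8.425, 0], -2.34], [20, [-2.75, -8.425, 0], -2.34]]'; python3 -c "
from h import *
go(can(-2,0,27),3.397)
cv2.imwrite('pics/t1.png',cv2.convertScaleAbs(cv2.resize(r.grab_frame('scene')[120:280,210:410,::-1],None,fx=3.5,fy=3.5),alpha=1.5))"
```

```text
time: 5.48
tool_pos: [564.3, -100.1, 191.1]
ee_rot: [3.141, -0.0, -2.884]
wrist_force: [0.1, 0.6, -0.4]
grip_width: 31.4
grip_force: 30.6
t 5.475 pos [ 564.35 -100.11  191.11] yaw -2.8843122288883007 -> d [  1.21  -1.69 114.11] turn 0.002 F [ 0.13  0.59 -0.37]
```

View pics/t1.png

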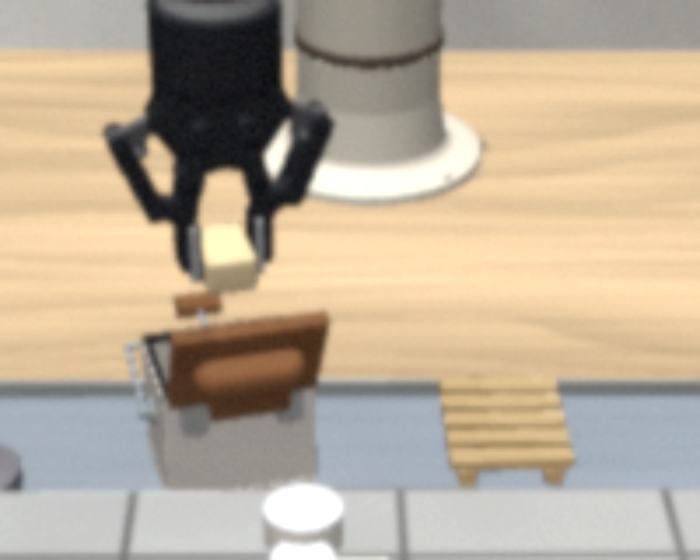

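The picture shows the soap held squarely above the canister. The outer finger links splay, so I'll release with the tips about 45 mm below the rim.

To row units: 60 mm is 3, 1 mm is 0.05.

```bash
python3 nudge.py '[[20, [0.05, -0.075, 1.5], 0], [20, [0.05, -0.075, 3], 0], [20, [0.05, -0.075, 4.25], 0], [20, [0.05, -0.075, 5], 0], [20, [0.05, -0.075, 5], 0], [20, [0.05, -0.075, 5], 0], [20, [0.05, -0.075, 5], 0]]'; python3 nudge.py '[[48, [0, 0, 0], 0], [48, [0, 0, 0], 0], [48, [0, 0, 0], 0], [48, [0, 0, 0], 0], [48, [0, 0, 0], 0]]'
```

```text
time: 6.4
tool_pos: [564.6, -103.4, 92.4]
ee_rot: [-3.141, 0.002, -2.886]
wrist_force: [0.2, 0.4, 0.3]
grip_width: 31.5
grip_force: 30.6
time: 7.02
tool_pos: [564.2, -103.2, 91.5]
ee_rot: [-3.141, 0.001, -2.886]
wrist_force: [1.2, 0.1, 2.9]
grip_width: 47.6
grip_force: 0.9
```

To row units: -170 mm is -8.5, -160 mm is -8.

```bash
python3 nudge.py '[[48, [0, 0, -1.5], 0], [48, [0, 0, -3.5], 0], [48, [0, 0, -6], 0], [30, [0, 0, -8], 0], [0, [0, 0, -8.5], 0], [0, [0, 0, -8.5], 0], [0, [0, 0, -8.5], 0], [0, [0, 0, -8.5], 0]]'; python3 -c "
from h import *
go(can(108,0,205),3.397)
a=r.grab_frame('top')[215:340,325:445,::-1];b=r.grab_frame('scene')[100:280,210:370,::-1]
cv2.imwrite('pics/t2.png',cv2.convertScaleAbs(np.hstack([cv2.resize(a,(400,416)),cv2.resize(b,(370,416))]),alpha=1.5))"
```

```text
time: 8.02
tool_pos: [562.8, -103.2, 259.6]
ee_rot: [3.14, -0.003, -2.886]
wrist_force: [0.7, -0.2, -0.5]
grip_width: -0.2
grip_force: 0.0
t 8.025 pos [ 562.85 -103.16  259.56] yaw -2.8863371186545455 -> d [-111.      0.91    4.26] turn -0.000 F [ 0.69 -0.2  -0.49]
```

View pics/t2.png

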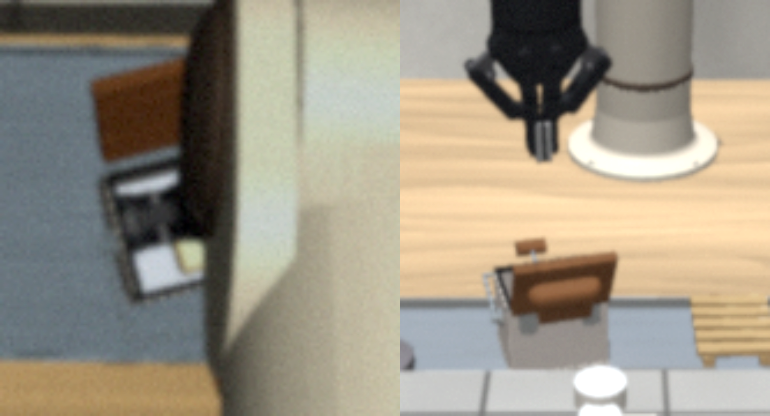

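The picture shows the gripper empty and shut, with the soap (cream) inside the canister. Next I'll go behind the lid.

To row units: -111 mm is -5.55, 1 mm is 0.05.

```bash
python3 nudge.py '[[0, [-2, 0.05, 0], 0], [0, [-4, 0.05, 0], 0], [0, [-5.55, 0.05, 0], 0], [0, [-5.55, 0.05, 0], 0], [0, [-5.55, 0.05, 0], 0], [0, [-5.55, 0.05, 1.75], 0], [0, [-5.55, 0.05, 3.4], 0], [0, [-5.55, 0.05, 3.4], 0], [0, [-5.55, 0.05, 3.4], 0], [0, [-5.55, 0.05, 3.4], 0]]'; python3 -c "
from h import *
go(can(63,0,150),3.397)"
```

```text
time: 9.38
tool_pos: [672.0, -74.5, 195.5]
ee_rot: [-3.14, 0.003, -2.887]
wrist_force: [-0.1, 0.9, -0.2]
grip_width: -0.2
grip_force: 0.0
t 9.375 pos [672.05 -74.46 195.5 ] yaw -2.886603781295722 -> d [46.91  0.7  -4.64] turn -0.000 F [-0.08  0.86 -0.15]
```

To row units: 124 mm is 6.2, 118 mm is 5.9.

```bash
python3 nudge.py '[[0, [0.5, 0, 0.1], 0], [0, [1.1, 0, 0.1], 0], [0, [1.75, 0, -0.15], 0], [0, [2.35, 0, -0.35], 0], [0, [3, 0, -0.4], 0], [0, [3.7, 0, -0.35], 0], [0, [4.5, 0, -0.25], 0], [0, [5.25, 0, -0.25], 0], [0, [5.9, 0, 0.1], 0], [0, [6.2, 0, 0.35], 0]]'; python3 -c "
from h import *
go(can(-25,0,116),3.397)
go(can(-30,0,92),3.397)"
```

```text
time: 10.62
tool_pos: [549.7, -106.2, 185.8]
ee_rot: [-3.141, -0.001, -2.887]
wrist_force: [1.0, -0.7, 0.8]
grip_width: -0.1
grip_force: 0.6
t 10.625 pos [ 549.72 -106.17  185.8 ] yaw -2.8870154481227943 -> d [ 8.54  0.53 19.81] turn -0.001 F [ 1.   -0.67  0.83]
t 10.625 pos [ 549.72 -106.17  185.8 ] yaw -2.8870154481227943 -> d [13.51  0.53 43.81] turn -0.001 F [ 1.   -0.67  0.83]
```

To row units: 44 mm is 2.2, 42 mm is 2.1.

```bash
python3 nudge.py '[[0, [0.2, 0.025, 0.5], 0], [0, [0.45, 0.025, 1], 0], [0, [0.6, 0.025, 1.6], 0], [0, [0.675, 0.025, 2.1], 0], [0, [0.675, 0.025, 2.2], 0], [0, [0.675, 0.025, 2.2], 0], [0, [0.675, 0.025, 2.2], 0]]'; python3 -c "
from h import *
a=r.grab_frame('top')[215:340,325:445,::-1];b=r.grab_frame('scene')[150:280,210:330,::-1]
cv2.imwrite('pics/t3.png',cv2.convertScaleAbs(np.hstack([cv2.resize(a,(400,416)),cv2.resize(b,(384,416))]),alpha=1.5))"
```

```text
time: 11.5
tool_pos: [538.4, -108.3, 142.6]
ee_rot: [-3.141, 0.001, -2.886]
wrist_force: [0.1, -0.0, 0.2]
grip_width: -0.1
grip_force: 0.0
```

View pics/t3.png

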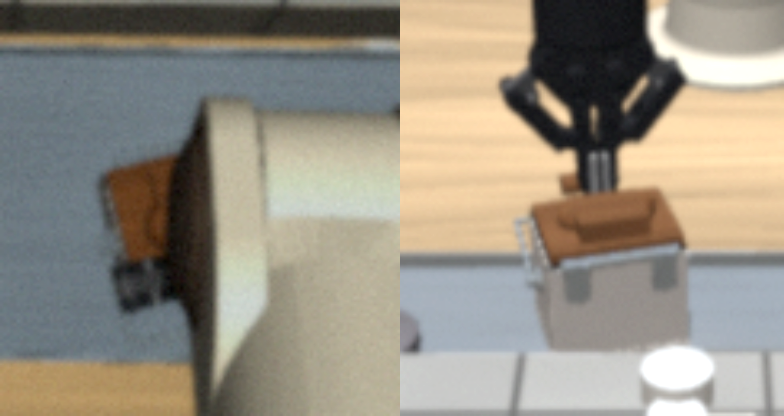

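The lid lies down on the canister, though there is no contact force yet. I'll press a little to seat it.

```bash
python3 nudge.py '[[0, [0, 0, 0.1], 0], [0, [0, 0, 0.175], 0], [0, [0, 0, 0.175], 0], [0, [0, 0, 0.175], 0]]'
```

```text
time: 12.1
tool_pos: [537.7, -108.5, 138.7]
ee_rot: [3.141, -0.0, -2.886]
wrist_force: [-0.4, 0.3, 0.1]
grip_width: 0.2
grip_force: 0.1
```

```bash
python3 -c "
from h import *
iR=Ro.from_euler('z',-CY)
for p,y in(((252.2,214.7),-46),((289.7,208.7),46),((257.6,231.5),-46),((298.3,224.6),46)):
    o,d=ray('scene',p);o=iR.apply(o-CAN);d=iR.apply(d);print(o+d*(y-o[1])/d[1])
for th in(0,.1,.2): print(th,[proj('scene',can(40-76*np.cos(th)+10*np.sin(th),y,84+76*np.sin(th)+10*np.cos(th))) for y in(-46,46)])
print(proj('scene',r.get_obs()['tool_pos']))
cv2.imwrite('pics/s4.png',cv2.convertScaleAbs(cv2.resize(r.grab_frame('scene')[185:260,225:325,::-1],None,fx=8,fy=8,interpolation=cv2.INTER_CUBIC),alpha=1.5))"
```

```text
[-13.28 -46.    97.12]
[-47.95  46.    78.3 ]
[ 50.78 -46.    94.11]
[32.88 46.   85.01]
0 [array([250.52, 210.71]), array([290.8 , 205.37])]
0.1 [array([250.41, 208.1 ]), array([290.89, 202.78])]
0.2 [array([250.36, 205.7 ]), array([291.05, 200.39])]
[271.7  211.66]
```

View pics/s4.png

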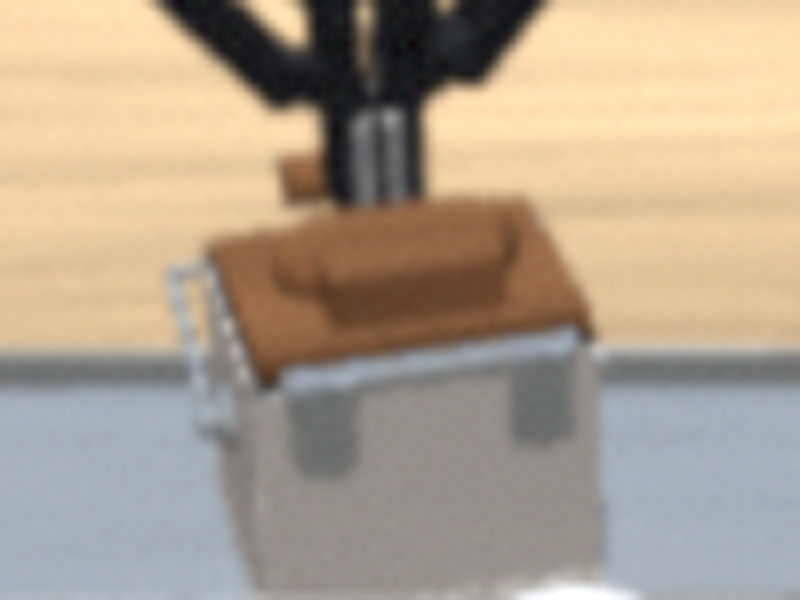

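```bash
python3 -c "
from h import *
iR=Ro.from_euler('z',-CY)
Z=lambda x,y:(x/8+225,y/8+185)
for n,p in(('front-y',(212,245)),('front+y',(525,200)),('back-y',(262,383)),('back+y',(592,332)),('hump l',(330,218)),('hump r',(505,205))):
    P=plane('scene',Z(*p),144); print(n,iR.apply(P-CAN))
for x in(-36,40):
  for y in(-46,46): print(x,y,(proj('scene',can(x,y,94))-[225,185])*8)
o=r.get_obs();print(o['tool_pos'],o['wrist_force'],o['time'])
"
```

```text
front-y [-14.92 -47.45  94.  ]
front+y [-16.34  40.88  94.  ]
back-y [ 55.8  -46.61  94.  ]
back+y [54.09 42.24 94.  ]
hump l [-20.67 -13.52  94.  ]
hump r [-15.13  34.87  94.  ]
-36 -46 [204.13 205.72]
-36 46 [526.4  162.92]
40 -46 [253.38 350.47]
40 46 [592.64 302.44]
[ 537.7  -108.49  138.73] [ 0.56  0.14 -0.18] 12.15
```

```bash
python3 -c "
from h import *
print('t2 tip seen 271.4,168.4',proj('scene',[562.8,-103.2,259.6]))
print('t1 tip seen 274.6,197.7',proj('scene',[564.4,-100.1,195]))
print('base back -y seen 257.3,258.6',proj('scene',can(38,-48,0)))
print('rim back -y seen 258.6,236.6?',proj('scene',can(38,-48,85)))
print('rim front -y seen',S(83,105),proj('scene',can(-38,-48,85)))
print('upstand edge y=-100, front top',proj('scene',[690,-100,120]), proj('top',[690,-100,120]))
print('shelf lip front scene',proj('scene',[505,0,62]),proj('top',[505,0,62]))
for z in (0,60,85): print('top corners',z,[(proj('top',can(x,y,z))-[255,215])*4 for x in(38,-38) for y in(48,-48)])
o,d=ray('scene',S(83,105));print('scene rim front at z135',plane('scene',S(83,105),135),can(-38,-48,85))
"
```

```text
t2 tip seen 271.4,168.4 [271.42 167.71]
t1 tip seen 274.6,197.7 [274.01 195.53]
base back -y seen 257.3,258.6 [257.97 264.03]
rim back -y seen 258.6,236.6? [255.8 232. ]
rim front -y seen [251.2 215.6] [249.73 213.84]
upstand edge y=-100, front top [272.47 258.97] [383.51 215.33]
shelf lip front scene [319.21 232.04] [329.89 312.55]
top corners 0 [array([392.41, 220.73]), array([577.31, 175.24]), array([429.77, 368.7 ]), array([616.27, 322.43])]
top corners 60 [array([397.34, 210.17]), array([592.48, 162.18]), array([436.84, 366.34]), array([633.77, 317.48])]
top corners 85 [array([399.56, 205.41]), array([599.31, 156.3 ]), array([440.03, 365.27]), array([641.65, 315.25])]
scene rim front at z135 [ 548.34 -153.62  135.  ] [ 540.84 -157.53  135.  ]
```

To row units: 190 mm is 9.5, 150 mm is 7.5.

```bash
python3 nudge.py '[[0, [0, 0, -2], 0], [0, [0, 0, -4.5], 0], [0, [0, 2.5, -5.5], 0], [0, [0, 5, -5.5], 0], [0, [0, 7.5, -5.5], 0], [0, [0, 9.5, -5.5], 0], [0, [0, 9.5, -5.5], 0]]'; python3 -c "
from h import *
A=r.grab_frame('top');B=r.grab_frame('scene');cv2.imwrite('pics/topA.png',A[:,:,::-1]);cv2.imwrite('pics/scA.png',B[:,:,::-1])
a=cv2.resize(A[225:340,335:435,::-1],None,fx=4,fy=4,interpolation=2);b=cv2.resize(B[190:265,240:325,::-1],None,fx=4.5,fy=4.5,interpolation=2)
im=np.zeros((600,800,3),np.uint8);im[:460,:400]=a;im[:b.shape[0],410:410+b.shape[1]]=b
cv2.imwrite('pics/v5.png',cv2.convertScaleAbs(im[:460],alpha=1.5))
for x,y,z in((-36,46,94),(-36,-46,94),(40,-46,94),(40,46,94),(0,34,112),(0,-34,112)):
  P=can(x,y,z);print((x,y,z),'top',(proj('top',P)-[335,225])*4,'scene',(proj('scene',P)-[240,190])*4.5+[410,0])
"
```

```text
time: 13.02
tool_pos: [488.7, 79.2, 249.1]
ee_rot: [3.141, 0.0, -2.88]
wrist_force: [0.8, -1.5, -0.6]
grip_width: 0.1
grip_force: 0.0
(-36, 46, 94) top [124.38 319.54] scene [638.6   69.14]
(-36, -46, 94) top [319.22 271.21] scene [457.33  93.22]
(40, -46, 94) top [276.55 110.97] scene [485.03 174.64]
(40, 46, 94) top [ 83.53 158.4 ] scene [675.86 147.62]
(0, 34, 112) top [132.86 234.19] scene [631.25  76.82]
(0, -34, 112) top [278.75 198.16] scene [492.7   95.32]
```

View pics/v5.png

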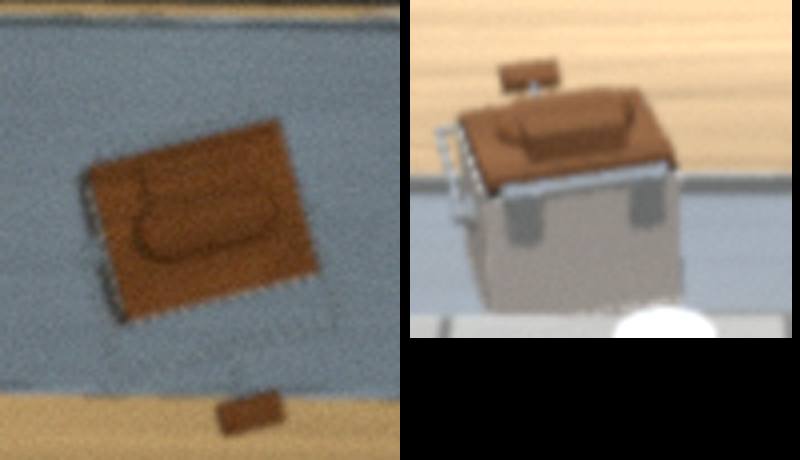

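```bash
python3 -c "
from h import *
iR=Ro.from_euler('z',-CY)
U=lambda x,y:np.array([x,y])/4+[335,225]-.375
V=lambda x,y:np.array([x-410,y])/4.5+[240,190]-.39
for n,a,b in(('front+y',(124,321),(640,90)),('front-y',(320,271),(460,115)),('back-y',(280,120),(492,192)),('back+y',(90,168),(677,165)),('grip',(251,413),(530,76))):
  P,e=tri(U(*a),V(*b));print(n,P,iR.apply(P-CAN),e)
"
```

```text
front+y [519.32 -66.16 132.95] [-35.77  45.85  82.95] 0.5394851538154843
front-y [ 543.52 -155.78  133.25] [-34.96 -46.98  83.25] 1.149861808562295
back-y [ 613.4  -136.16  133.87] [ 37.61 -45.62  83.87] 3.899928069149977
back+y [589.87 -48.49 133.43] [36.95 45.15 83.43] 2.411088746835683
grip [ 477.94 -125.68  116.79] [-90.82  -1.31  66.79] 1.0384894106890272
```

Triangulated, the lid lies flat with its top at about z = 133, lower than the nominal 144. That explains why I felt no contact. I'll probe its real height by pressing gently.

```bash
python3 nudge.py '[[0, [0, 0, 0], 0]]' >/dev/null; python3 -c "
from h import *
go(can(-28,0,100),3.397)"
```

```text
t 13.25 pos [490.11  73.82 248.68] yaw -2.888689723063493 -> d [  -1.15 -188.62   98.76] turn -0.003 F [ 0.18  1.03 -0.15]
```

To row units: -188.5 mm is -9.425, -170 mm is -8.5.

```bash
python3 nudge.py '[[0, [-0.05, -3, 0], 0], [0, [-0.05, -6, 0], 0], [0, [-0.05, -8.5, 0], 0], [0, [-0.05, -9.425, 1.5], 0], [0, [-0.05, -9.425, 3.5], 0], [0, [-0.05, -9.425, 4.9], 0], [0, [-0.05, -9.425, 5.2], 0], [0, [-0.05, -9.425, 5.5], 0], [0, [-0.05, -9.425, 5.5], 0], [0, [-0.05, -9.425, 5.5], 0]]'; for i in 1 2 3; do python3 nudge.py '[[0, [0, 0, 0.1], 0], [0, [0, 0, 0.15], 0], [0, [0, 0, 0.15], 0]]' | grep -E 'tool_pos|force'; done
```

```text
time: 14.5
tool_pos: [539.1, -106.9, 139.8]
ee_rot: [-3.141, 0.002, -2.886]
wrist_force: [0.2, -0.1, 0.0]
grip_width: 0.0
grip_force: 0.0
tool_pos: [539.0, -106.9, 136.7]
wrist_force: [-0.3, 0.4, 5.4]
grip_force: 2.6
tool_pos: [539.2, -107.0, 136.2]
wrist_force: [-8.9, 1.0, 25.6]
grip_force: 12.9
tool_pos: [539.3, -107.0, 135.8]
wrist_force: [-16.9, 1.9, 45.0]
grip_force: 23.6
```

Contact came at about z = 137, and the lid pressed firmly into the gasket, so it is closed. Now I'll back off and go to the grip.

The manual's scale: shifts go in units of 20 mm and turns go in units of 0.2 rad. Converting my numbers, -60 mm is -3, -20 mm is -1.

```bash
python3 nudge.py '[[0, [0, 0, -1], 0], [30, [0, 0, -3], 0], [60, [0, 0, -3], 0], [60, [0, 0, -3], 0]]' | grep -E 'tool|force'; python3 -c "
from h import *
t=cv2.imread('pics/topA.png');s=cv2.imread('pics/scA.png')
go([477.9,-125.8,102],3.397)"
```

```text
tool_pos: [538.0, -106.8, 189.5]
wrist_force: [-0.6, -0.1, 0.0]
grip_force: 0.0
t 16.125 pos [ 537.99 -106.85  189.51] yaw -2.8864422662331335 -> d [62.89 -3.17 87.54] turn -0.000 F [-0.62 -0.06  0.02]
```

To row units: 60 mm is 3, 30 mm is 1.5.

```bash
python3 nudge.py '[[60, [1.5, -0.15, 0], 0], [60, [3.15, -0.15, 0], 0], [60, [3.15, -0.15, 0], 0], [60, [3.15, -0.15, 1.5], 0], [60, [3.15, -0.15, 3], 0], [60, [3.15, -0.15, 4], 0], [60, [3.15, -0.15, 4.35], 0], [60, [3.15, -0.15, 4.35], 0], [60, [3.15, -0.15, 4.35], 0]]' | grep -E 'tool|force'; python3 nudge.py '[[15, [0, 0, 0], 0], [15, [0, 0, 0], 0], [15, [0, 0, 0], 0], [15, [0, 0, 0], 0], [15, [0, 0, 0], 0], [15, [0, 0, 0], 0]]' 40; python3 -c "
from h import *
a=r.grab_frame('top');b=r.grab_frame('scene')
im=cv2.resize(b[150:280,200:330,::-1],None,fx=4.5,fy=4.5,interpolation=2);cv2.imwrite('pics/v6.png',cv2.convertScaleAbs(im,alpha=1.5))"
```

```text
tool_pos: [478.9, -125.6, 103.4]
wrist_force: [0.8, -0.1, -0.6]
grip_force: 0.0
time: 18.0
tool_pos: [478.3, -125.3, 102.8]
ee_rot: [3.141, 0.0, -2.886]
wrist_force: [-0.7, 2.8, 1.4]
grip_width: 29.2
grip_force: 43.5
```

The opening stopped at 29 mm, so the grip is pinched by its ends. I'll swing the bail up to just before the hump.

To row units: -30 mm is -1.5, -3 mm is -0.15.

```bash
python3 nudge.py '[[15, [-0.15, 0, -0.45], 0], [15, [-0.35, 0, -0.9], 0], [15, [-0.6, 0, -1.3], 0], [15, [-0.85, 0, -1.7], 0], [15, [-1.15, 0, -2.05], 0], [15, [-1.5, 0, -2.35], 0], [15, [-1.9, 0, -2.65], 0], [15, [-2.25, 0, -2.875], 0], [15, [-2.55, 0, -3.05], 0], [15, [-2.9, 0, -3.175], 0]]'; python3 nudge.py '[[15, [0, 0, 0], 0], [15, [0, 0, 0], 0]]'; python3 -c "
from h import *
iR=Ro.from_euler('z',-CY);o=r.get_obs();print(iR.apply(o['tool_pos']-CAN))
A=r.grab_frame('scene').astype(int);B=r.grab_frame('top').astype(int)"
```

```text
time: 19.35
tool_pos: [533.3, -110.5, 167.0]
ee_rot: [3.141, -0.003, -2.886]
wrist_force: [-7.7, 4.0, 3.9]
grip_width: 28.7
grip_force: 41.5
time: 19.6
tool_pos: [534.1, -110.3, 167.2]
ee_rot: [3.141, -0.001, -2.886]
wrist_force: [-5.9, 4.3, 3.4]
grip_width: 29.1
grip_force: 41.3
[-32.62  -0.54 117.21]
```

To row units: -13 mm is -0.65, -7 mm is -0.35.

```bash
python3 nudge.py '[[15, [-0.3, 0, -0.2], 0], [15, [-0.65, 0, -0.3], 0], [15, [-0.9, 0, -0.35], 0], [15, [-1.125, 0, -0.35], 0], [15, [-1.125, 0, -0.35], 0]]'|grep -E 'tool|force|width';  python3 nudge.py '[[15, [-0.25, 0, -0.025], 0], [15, [-0.475, 0, -0.025], 0], [15, [-0.65, 0, -0.025], 0], [15, [-0.85, 0, -0.01], 0], [15, [-0.85, 0, -0.01], 0]]'|grep -E 'tool|force|width'
```

```text
tool_pos: [556.9, -104.2, 174.3]
wrist_force: [-5.2, 4.4, 1.2]
grip_width: 28.9
grip_force: 40.2
tool_pos: [573.9, -99.6, 174.9]
wrist_force: [-4.4, 5.0, 2.6]
grip_width: 29.0
grip_force: 39.5
```

```bash
python3 nudge.py '[[15, [-0.2, 0, 0.025], 0], [15, [-0.4, 0, 0.05], 0], [15, [-0.5, 0, 0.075], 0], [15, [-0.5, 0, 0.075], 0], [15, [-0.5, 0, 0.075], 0]]'|grep -E 'tool|force|width'; python3 -c "
from h import *
iR=Ro.from_euler('z',-CY);o=r.get_obs();print(iR.apply(o['tool_pos']-CAN))
im=cv2.resize(r.grab_frame('scene')[120:260,200:340,::-1],None,fx=4,fy=4,interpolation=2);cv2.imwrite('pics/v7.png',cv2.convertScaleAbs(im,alpha=1.5))"
```

```text
tool_pos: [583.9, -97.0, 173.8]
wrist_force: [-3.0, 5.4, 3.5]
grip_width: 28.7
grip_force: 39.3
[ 18.92  -0.24 123.8 ]
```

To row units: -5 mm is -0.25, -3 mm is -0.15.

```bash
python3 nudge.py '[[15, [-0.15, 0, 0.025], 0], [15, [-0.25, 0, 0.05], 0], [15, [-0.25, 0, 0.05], 0]]'|grep -E 'tool|force|width'; python3 nudge.py '[[60, [0, 0, 0], 0], [60, [0, 0, 0], 0], [60, [0, 0, 0], 0], [60, [0, 0, -1], 0], [60, [0, 0, -3], 0], [60, [0, 0, -5], 0], [60, [0, 4, -5], 0], [60, [0, 7, -5], 0], [60, [0, 9.5, -5], 0], [60, [0, 9.5, -5], 0]]' ; python3 nudge.py '[[60, [0, 0, 0], 0], [60, [0, 0, 0], 0]]' >/dev/null;python3 -c "
from h import *
A=r.grab_frame('top');B=r.grab_frame('scene');cv2.imwrite('pics/topB.png',A[:,:,::-1]);cv2.imwrite('pics/scB.png',B[:,:,::-1])
a=cv2.resize(A[225:340,335:435,::-1],None,fx=4,fy=4,interpolation=2);b=cv2.resize(B[175:265,240:325,::-1],None,fx=4.5,fy=4.5,interpolation=2)
im=np.zeros((460,800,3),np.uint8);im[:,:400]=a;im[:b.shape[0],410:410+b.shape[1]]=b
cv2.imwrite('pics/v8.png',cv2.convertScaleAbs(im,alpha=1.5))
for th in(-.2,0,.14,.3):
  for k in(61,93):
    P=can(k*np.sin(th),0,45+k*np.cos(th));print(th,k,'top',(proj('top',P)-[335,225])*4,'scene',(proj('scene',P)-[240,175])*4.5+[410,0])"
```

```text
tool_pos: [588.9, -95.6, 172.8]
wrist_force: [-3.0, 5.5, 3.2]
grip_width: 28.9
grip_force: 39.3
time: 23.25
tool_pos: [537.7, 93.1, 271.8]
ee_rot: [3.139, 0.002, -2.877]
wrist_force: [0.8, -1.7, -0.1]
grip_width: 59.7
grip_force: 0.0
-0.2 61 top [211.07 243.18] scene [557.86 153.84]
-0.2 93 top [221.88 253.24] scene [552.73  91.33]
0 61 top [204.58 217.06] scene [562.92 164.18]
0 93 top [211.67 212.13] scene [560.51 106.45]
0.14 61 top [199.73 198.96] scene [566.64 174.15]
0.14 93 top [204.01 183.7 ] scene [566.27 121.42]
0.3 61 top [194.02 179.08] scene [570.95 188.03]
0.3 93 top [195.04 152.58] scene [573.  142.6]
```

View pics/v8.png

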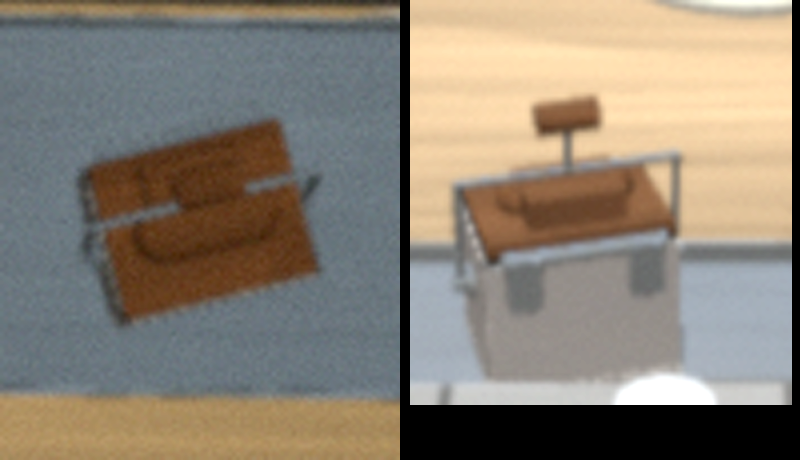

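The last picture shows the crossbar behind the hump, with the grip at about (210,185) in the top crop. That matches a bail angle of about 0.13, the snapped-in rest position. The arm is clear, so I'm handing in.

```bash
python3 nudge.py '[[60, [0, 0, 0], 0], [60, [0, 0, 0], 0], [60, [0, 0, 0], 0], [60, [0, 0, 0], 0]]' | grep -E 'time|force'; python3 -c "
from workcell import r
print(r.finish_job())"
```

```text
time: 24.1
wrist_force: [0.8, 0.3, 0.0]
grip_force: 0.0
the job is handed in; nothing more can be done
None
```

I put the soap in the canister, closed the lid and swung the bail over the hump into its groove (about 0.13 rad in the last picture), then let go and handed in at about 24 s. The hand-in gave no verdict, and I did not check the bottle, scrubber or mirror at the end, though the arm kept clear of them.

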